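# Hang the display case door: line up the hinge and hold it for the pin

## Robot

A 7-joint arm with a two-finger parallel gripper is mounted at the origin on the work surface. World frame = base frame: x ahead of the robot, y to its left, z up, the work surface at z = 0. Lengths are in mm, angles in rad, forces in N, time in s.
With the tool pointing down it reaches from about 425 to 875 mm from the base axis. Payload 4.7 kg.
Tool frame: the origin (TCP) lies where the fingers leave the gripper's body, on its centre line; the fingertips stand 70 mm ahead of it and the grasp point (between the pads) lies 51 mm ahead of it; z points along the fingers, y is the direction in which the jaws open and shut (so a half turn about z gives the same grasp; the last joint's range is limited). The gripper opens to 87 mm and grips with 3 to 60 N. Pads are 19 mm wide; open, the fingers measure 117 mm over their backs; the gripper's body (75 mm by 190 mm) begins 51 mm behind the grasp point.
Start: joints at [-1.15, 0.321, -0.07, 1.45, 0.023, 1.371, -0.057], TCP at [257.211, 596.96, 292.287] pointing down, gripper open.
Joint ranges: [-2.86, 2.86], [-0.3, 2.09], [-1.38, 1.24], [0.06, 2.45], [-1.56, 4.7], [0.09, 2.05], [-2.69, 2.69]. Speed limits (rad/s): [2.57, 2.57, 3.14, 3.14, 3.14, 3.14, 3.14].

## Interface

Orientations are given as a unit quaternion [x, y, z, w].
In Python, from rig import sensors, eyes, ticket gives the robot as it stands.
- The arm moves only by the shell command python3 -m creep 'ROWS' [FORCE]. ROWS is JSON, a list of rows, each a list of 5 numbers: the shift along the tool's x, y, z in units of 25 mm (1.0 is 25 mm), then the turn about the tool's z in units of 6 degrees (1.0 is 6 degrees), then the finger opening in mm, from 0 to 87. A call has 1 to 5 rows; each row shifts and turns the commanded pose from where the row before left it, along the tool's axes as they then stand; what a row does not reach is not made up. A row lasts 1/12 s, in which the tool goes at most 41.7 mm and 7.16 degrees, less where a joint would pass 70% of its speed; a pose out of reach is approached as far as the arm can. A call is refused whole if a number of a shift passes 1 or a number of a turn 1, either way. A call with a gripper value outside its range is refused whole. The fingers move at their own pace and stop on an object; FORCE is the grip in N (left out, the last holds). Time passes only in rows, so rows that do not move let the fingers close. It gives the time, the measured TCP pose, the force and the opening at its end, in the units of the state.
- sensors.read_state(): the state, without advancing time (a new reading comes with each control period).
- eyes.get_image(name): name is "side" or "top"; returns the picture (480x640x3 uint8, red, green, blue); there is no depth.
- eyes.camera_params(name): a dict with "K" (3x3 intrinsics, pixels), "R" (3x3) and "t" (3): a world point X has camera coordinates R X + t. Camera axes: x right, y down, z forward; pixel columns grow to the right and rows downward; lengths in mm; the calibration is good to about 2 mm. A picture is of the moment at which its call begins. camera_params takes no time and is no camera call.
- ticket.close_job(): hands the job in, once; it reports no verdict.
The state is a dict: "t": time; "joints": joint angles; "qd": joint speeds; "effort": joint torques, N m; "tool_pos": TCP position; "ee_rot": TCP orientation; "wrist_force": force on the tool from outside, world axes, zero at the start; "moment": the same for the moment, N m; "opening": opening from 0.0 (shut) to 1.0 (fully open).
Only numpy, scipy, OpenCV 4.12 (cv2) and the standard library are available. Lean on these libraries where they do the work, as an engineer would, in place of code of your own. Each camera call takes 0.05 s, during which the arm holds its last target.

## Task

Lift the little glazed door out of its wooden rest and offer it up to the open display case so that the door's single hinge knuckle sits in the gap between the two knuckles on the case and the holes line up well enough for the hinge pin to drop straight through. Finish while holding it there, still, upright and in the gripper, without pressing it hard against the case; do not put it down or let go, because a colleague will slip the pin in. Leave the framed picture, pin, hammer and album where they are.

Things in the scene. Friction and masses are not known exactly. Their poses are not given: they have to be found in the camera images.
- door_grip (a point): Grip point of the loose door: 20 mm below its top edge, 110 mm above its lower edge, mid width and thickness. Dark wooden frame with glass, 16 mm thick (own x) x 120 wide (own y) x 130 high (own z, up), 0.17 to 0.35 kg; the top 30 mm is a solid rail of full thickness. A steel hinge leaf is on its own +y edge (the framed picture has none). Axes are the door's own.
- door_hole (a point): Centre of the hole of the door's knuckle, half-way up: a steel tube 16 mm outside, 10 mm bore, 22 mm tall, axis = own z. It stands 14 mm beyond the door's own +y edge: 74 mm along own +y and 45 mm down from the grip point. A 4 mm thick web of the same height joins it to the door. Axes are the door's own.
- case_hole (a point): Where the centre of the door's knuckle belongs: on the axis of the case's two knuckles (steel tubes 16 mm outside, 10 mm bore, 16 mm tall), 100 mm above the table, mid-way in the 28 mm gap between them (3 mm spare above and below). Slide the knuckle in level from the front, towards the case's own +x; 9 mm beyond the axis is the steel leaf. Axes are the case's own.
- case: Open display case fixed to the table, dark wood, 80 mm deep (own x) x 150 wide (own y) x 170 high; origin under its centre, open front faces own -x. Hinge on the front edge of its own -y side wall, axis 12 mm in front of the wood. Any swing angle of the door is right, e.g. straight out from the front (door's +y along the case's +x). The pin is 6 mm thick.
- rest_a: Fixed pale wooden rest, 36 (own x) x 90 (own y) x 25 mm high, in whose slot the door stands upright at the start, axes alike. Slot 19 mm wide, its floor 10 mm above the table and 15 mm deep: lift the door straight up. Origin under its centre.
- picture_mid (a point): Bystander: middle of a framed picture standing in a second, identical rest. Same frame and size as the door (16 x 120 x 130 mm, axes alike) but with paper in place of glass and without any hinge leaf. Door and picture change places from start to start.
- pin: Bystander: loose steel hinge pin lying on the table, 6 mm thick, 81 mm long with a 12 mm head; origin on the table under its middle, its own x along it.
- hammer: Bystander: small hammer lying on the table, 220 mm long, its own x along the handle; origin under its middle.
- album: Bystander: heavy leather-coloured album lying on the table, 200 x 250 x 38 mm; origin under its centre.
Not all that is in view belongs to the job. Leave any yellow look-alike of the part that bears door_grip alone.

How it is judged:
By the outcome, as a careful person would: the job done as asked, in the order asked, and still so for the second after the job is handed in, while the arm keeps its last pose, push and grip.
It also fails if it takes over 51 s, if anything falls off the work surface, if the arm or the gripper's body presses on something with over 40 N, if the wrist force passes 120 N, or if a joint passes its speed limit or range.

## Working session

There is one attempt and no reset: what is moved stays moved. The work goes in short steps, Python scripts to look and compute and a shell command to move; the robot and the scene stay as the last step left them, time stands still between calls to the robot, and variables do not carry over. Pictures are saved under pics/ and viewed, and the job is handed in when it is done.

```bash
ls; mkdir -p pics; python3 - <<'E'
from rig import sensors, eyes
import cv2
print(sensors.read_state())
for n in("side","top"):
    cv2.imwrite(f"pics/{n}0.png",eyes.get_image(n)[:,:,::-1]); print(n,eyes.camera_params(n))
E
```

```text
pics
{'t': 0.0, 'joints': array([-1.14984835,  0.32183424, -0.07009429,  1.45167727,  0.02258128,
        1.37078141, -0.05690192]), 'qd': array([-9.73248814e-04,  2.26879038e-04,  3.50914020e-05,  8.37491558e-04,
       -4.62376868e-06, -4.78269850e-04, -1.85977801e-03]), 'effort': array([-4.12465515e-04, -4.91285741e+01, -4.03520074e-01, -3.12522054e+01,
       -6.37146877e-02,  4.38310322e-02,  1.78518139e-04]), 'tool_pos': array([257.07965177, 596.54597926, 291.15300515]), 'ee_rot': array([ 2.02007138e-01,  9.79383582e-01, -9.43872377e-04, -1.55752415e-04]), 'wrist_force': array([-0.83719026, -0.04304511, -0.19875729]), 'moment': array([ 0.02817506,  0.02788324, -0.04354112]), 'opening': 0.9961766803195213}
side {'K': array([[579.48551054,   0.        , 322.84379009],
       [  0.        , 579.48551054, 248.33157397],
       [  0.        ,   0.        ,   1.        ]]), 'R': array([[ 0.8075384 , -0.58934536,  0.02353238],
       [-0.33991102, -0.49762075, -0.79801885],
       [ 0.48201891,  0.63643195, -0.60217285]]), 't': array([-437.00282697,  295.68384654, 1141.27330948])}
top {'K': array([[613.97050627,   0.        , 320.09587297],
       [  0.        , 613.97050627, 240.64674093],
       [  0.        ,   0.        ,   1.        ]]), 'R': array([[ 0.01449888, -0.99989377, -0.0014936 ],
       [-0.99686806, -0.01433884, -0.07777196],
       [ 0.07774228,  0.00261653, -0.99697006]]), 't': array([  26.78732388,  554.69972944, 1580.24011425])}
```

View pics/side0.png

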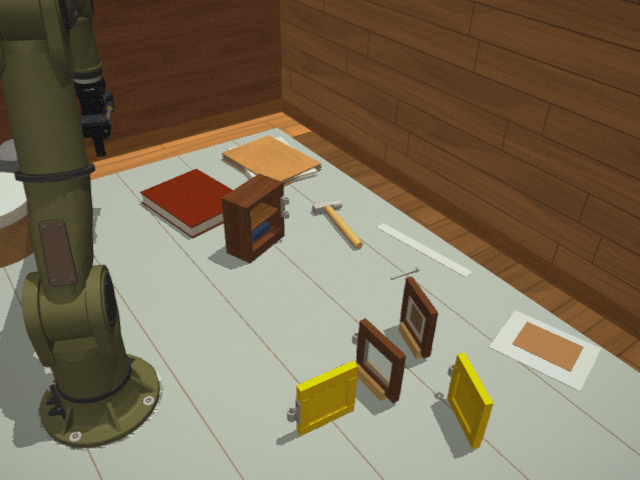

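View pics/top0.png

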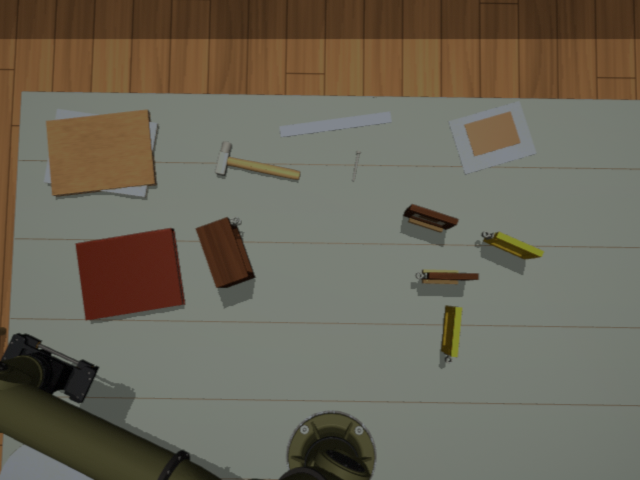

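The side view shows the dark door at (380,360) with its knuckle at (356,338), and the picture without a hinge at (418,317). The case is at (255,217), with its knuckles at (285,207). In the top view the door is at (447,276) with its knuckle at (421,276), and the case hinge is at (236,228). I'll enlarge these areas.

```bash
python3 - <<'E'
import cv2
import numpy as np
s=cv2.imread("pics/side0.png");t=cv2.imread("pics/top0.png")
def c(im,x,y,w,h,n):
    cv2.imwrite(n,cv2.resize(im[y:y+h,x:x+w],(800,600),interpolation=cv2.INTER_CUBIC))
c(s,330,300,120,90,"pics/zs_door.png")
c(s,210,165,120,90,"pics/zs_case.png")
c(t,400,245,100,75,"pics/zt_door.png")
c(t,180,205,100,75,"pics/zt_case.png")
E
```

```text
(no output)
```

View pics/zs_door.png

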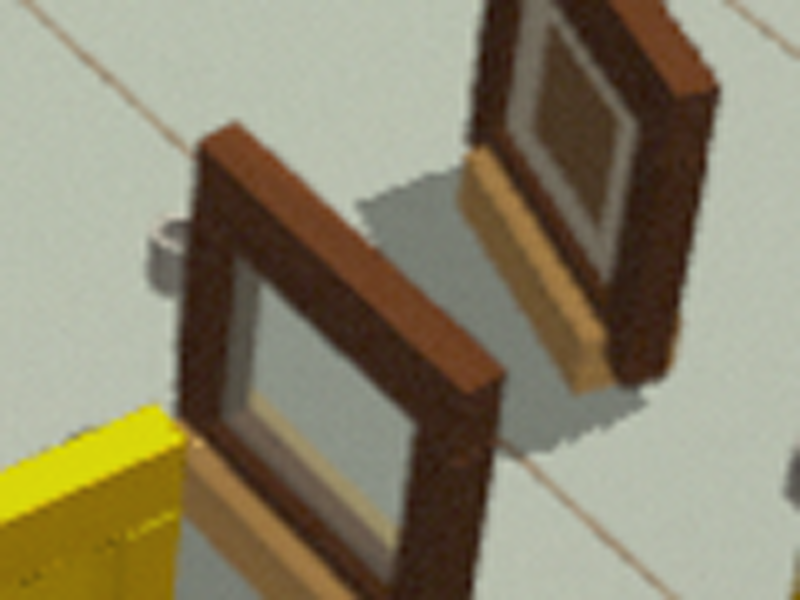

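View pics/zs_case.png

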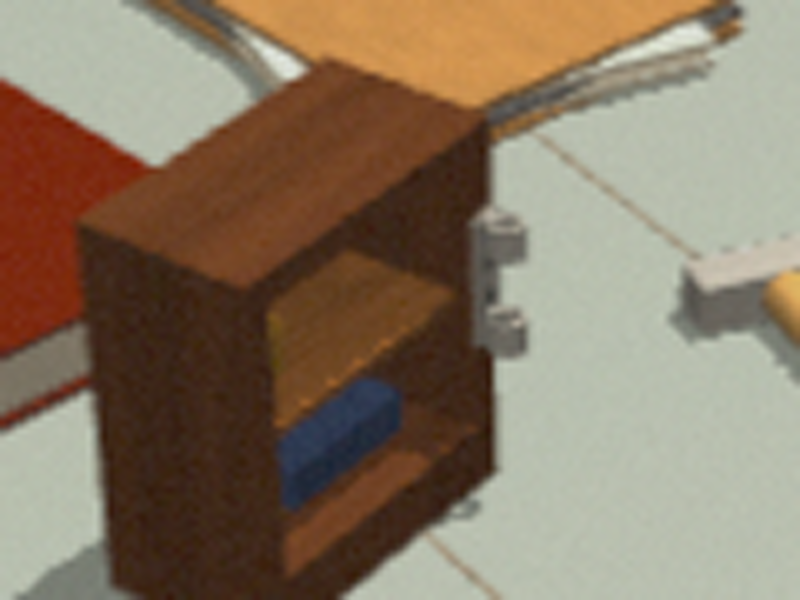

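View pics/zt_door.png

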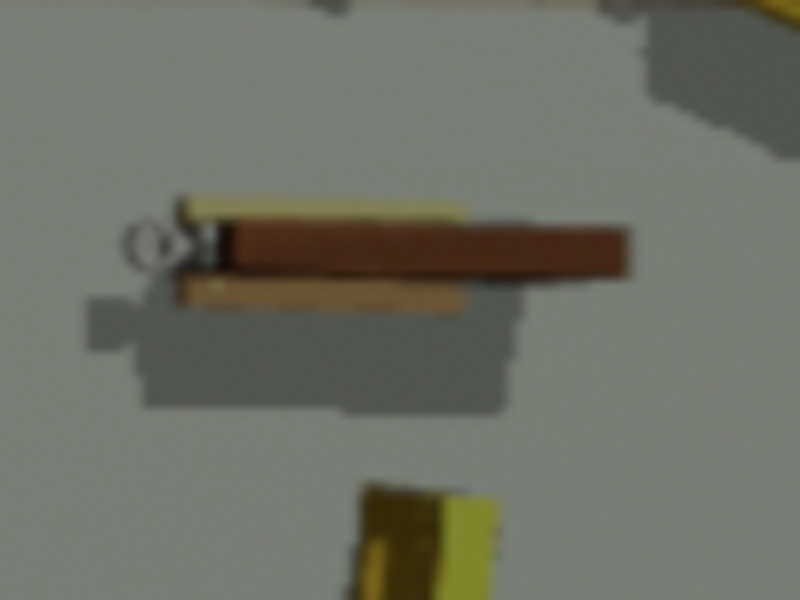

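View pics/zt_case.png

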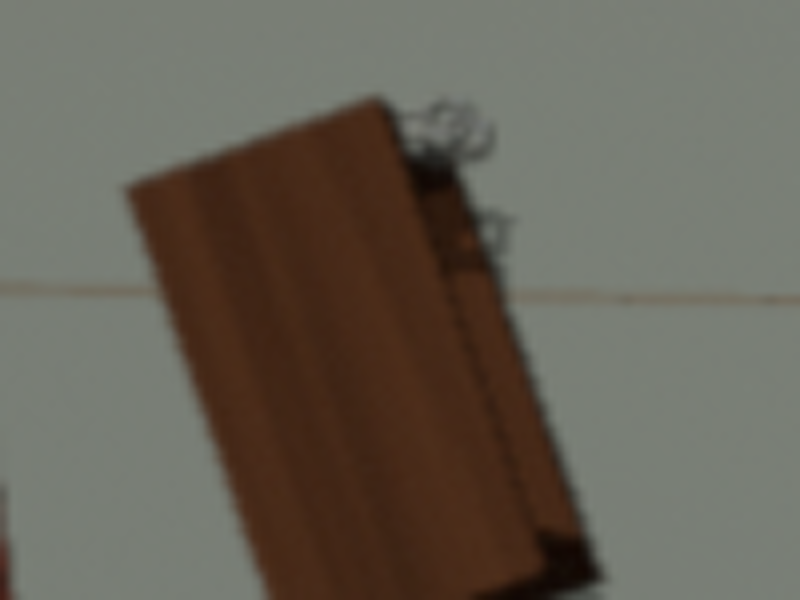

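```bash
cat > h.py <<'E'
import numpy as np, cv2
from rig import sensors, eyes
P={n:eyes.camera_params(n) for n in("side","top")}
def ray(n,uv):
    p=P[n];d=p["R"].T@np.linalg.inv(p["K"])@np.array([uv[0],uv[1],1.]);o=-p["R"].T@p["t"];return o,d
def onz(n,uv,z):
    o,d=ray(n,uv);return o+d*(z-o[2])/d[2]
def proj(n,X):
    p=P[n];c=p["K"]@(p["R"]@np.asarray(X,float)+p["t"]);return c[:2]/c[2]
def tri(a,b):
    o1,d1=ray("side",a);o2,d2=ray("top",b);d1/=np.linalg.norm(d1);d2/=np.linalg.norm(d2)
    s=np.linalg.lstsq(np.c_[d1,-d2],o2-o1,rcond=None)[0];p,q=o1+s[0]*d1,o2+s[1]*d2
    return (p+q)/2,np.linalg.norm(p-q)
E
python3 - <<'E'
from h import *
t=cv2.imread("pics/top0.png");s=cv2.imread("pics/side0.png")
for n,im,box in(("top",t,(425,265,485,285)),("top",t,(190,210,262,295)),("side",s,(350,315,412,405)),("side",s,(215,170,288,215))):
    x0,y0,x1,y1=box;c=im[y0:y1,x0:x1].astype(int);b,g,r=c[...,0],c[...,1],c[...,2]
    m=((r-g>(18 if n=="top" else 40))&(r<(85 if n=="top" else 150))&(g<70)).astype(np.uint8)
    cs,_=cv2.findContours(m,cv2.RETR_EXTERNAL,cv2.CHAIN_APPROX_NONE);k=max(cs,key=cv2.contourArea)
    a=cv2.approxPolyDP(k,2.0,True)[:,0]+[x0,y0];mr=cv2.minAreaRect(k)
    print(n,box,cv2.contourArea(k),a.tolist()); print(cv2.boxPoints(mr)+[x0,y0],mr)
    z=140 if box in((425,265,485,285),(350,315,412,405)) else 170
    for q in cv2.boxPoints(mr)+[x0,y0]: print(onz(n,q,z).round(1))
E
```

```text
top (425, 265, 485, 285) 234.0 [[429, 273], [430, 278], [436, 279], [477, 278], [477, 274]]
[[429. 273.]
 [477. 273.]
 [477. 280.]
 [429. 280.]] ((28.0, 11.5), (7.0, 48.0), 90.0)
[ 470.8 -228.5  140. ]
[ 472.4 -343.9  140. ]
[ 455.6 -343.8  140. ]
[ 453.9 -228.6  140. ]
top (190, 210, 262, 295) 2246.0 [[227, 218], [196, 229], [216, 286], [245, 277], [246, 272], [251, 271], [236, 229], [231, 229]]
[[195.49538803 228.23692131]
 [232.26769638 215.25845909]
 [253.1292305  274.36614227]
 [216.35692215 287.34460449]] ((34.31230926513672, 41.30153274536133), (62.681114196777344, 38.99542236328125), 70.55996704101562)
[567.9 330.2 170. ]
[600.2 243.8 170. ]
[460.7 191.1 170. ]
[429.  276.9 170. ]
side (350, 315, 412, 405) 235.5 [[361, 321], [400, 358], [404, 355], [369, 323], [368, 325], [366, 321]]
[[360.44219971 321.59266472]
 [364.49357605 317.2880764 ]
 [404.26422119 354.7192688 ]
 [400.21284485 359.02385712]] ((32.35321044921875, 23.15596580505371), (54.6150016784668, 5.9112701416015625), 43.2642936706543)
[ 459.1 -231.3  140. ]
[ 473.3 -226.5  140. ]
[ 470.8 -344.6  140. ]
[ 457.5 -348.2  140. ]
side (215, 170, 288, 215) 1066.0 [[281, 182], [259, 174], [234, 191], [215, 180], [215, 214], [222, 211], [222, 197], [240, 205], [240, 201], [242, 203], [255, 192], [257, 196], [242, 206], [246, 207]]
[[210.44827938 180.6206913 ]
 [279.5273819  171.20081139]
 [284.11562347 204.84786987]
 [215.03652191 214.2677536 ]] ((32.281951904296875, 22.734281539916992), (33.95845413208008, 69.71841430664062), 82.23483276367188)
[446.2 365.9 170. ]
[619.5 308.7 170. ]
[540.  164.4 170. ]
[383.2 221.  170. ]
```

```bash
python3 - <<'E'
from h import *
z8=lambda a,b,x,y,k:(x+(a+.5)/k-.5,y+(b+.5)/k-.5)
C=[onz("top",z8(a,b,180,205,8),170) for a,b in((375,97),(128,187))]+[onz("top",(216.2,286.5),170),onz("top",(246.5,276.3),170)]
for c in C: print(c.round(1))
print("len",np.linalg.norm(C[0]-C[1]),np.linalg.norm(C[1]-C[2]),np.linalg.norm(C[0]-C[3]))
ds=[C[1]-C[0],C[2]-C[3]];print([np.degrees(np.arctan2(d[1],d[0])) for d in ds]); d=C[1]-C[2];print(np.degrees(np.arctan2(d[1],d[0]))+90)
S=[(80,225),(325,60),(487,122),(243,290)]
D=[onz("side",z8(a,b,210,165,20/3),170) for a,b in S]
for c in D: print("s",c.round(1))
for i,j in((0,1),(3,2)):
    d=D[j]-D[i];print(np.degrees(np.arctan2(d[1],d[0]))+90,np.linalg.norm(d))
for i,j in((3,0),(2,1)):
    d=D[j]-D[i];print(np.degrees(np.arctan2(d[1],d[0])),np.linalg.norm(d))
print("mean centre",np.mean(C,0),np.mean(D,0))
# knuckles
for a,z in(((447,128),130),((470,135),86)): print("kn top",onz("top",z8(*a,180,205,8),z).round(1))
for a,z in(((505,222),130),((507,262),114),((507,345),70),((507,315),86)): print("kn side",onz("side",z8(*a,210,165,20/3),z).round(1))
print("door kn",onz("top",z8(150,245,400,245,8),106),onz("side",z8(178,232,330,300,20/3),106))
# predicted knuckle from case centre
for M in(C,D):
  c=np.mean(M,0);th=np.radians(110.2);x=np.array([np.cos(th),np.sin(th)]);y=np.array([-x[1],x[0]])
  print(c[:2]-52*x-70*y,c[:2]-52*x-75*y)
E
```

```text
[596.5 257.6 170. ]
[568.7 330.1 170. ]
[430.9 277.3 170. ]
[455.9 206.6 170. ]
len 77.68671176915753 147.49065181192324 149.57539955677714
[np.float64(111.03117245416583), np.float64(109.4597172033686)]
110.96538152982751
s [429.3 274.7 170. ]
s [566.5 329.  170. ]
s [593.5 253.6 170. ]
s [456.7 203.4 170. ]
111.56762419280673 147.62197202355185
110.12649172575057 145.6677599073892
111.07756227050851 76.39822539436042
109.66912559783704 80.10292358075407
mean centre [513.01789157 267.90249561 170.        ] [511.50721738 265.17562599 170.        ]
kn top [592.  241.7 130. ]
kn top [594.6 240.6  86. ]
kn side [594.2 243.  130. ]
kn side [592.5 239.6 114. ]
kn side [596.  246.1  70. ]
kn side [594.8 243.9  86. ]
door kn [ 465.93789883 -208.22997716  106.        ] [ 453.33370211 -228.71446249  106.        ]
[596.66790951 243.27173235] [601.36037462 244.99822335]
[595.15723532 240.54486274] [599.84970044 242.27135373]
```

```bash
python3 - <<'E'
import cv2
s=cv2.imread("pics/side0.png");t=cv2.imread("pics/top0.png")
cv2.imwrite("pics/k1.png",cv2.resize(s[185:230,265:325],(800,600),interpolation=cv2.INTER_NEAREST))
cv2.imwrite("pics/k2.png",cv2.convertScaleAbs(cv2.resize(t[207:243,212:260],(800,600),interpolation=cv2.INTER_NEAREST),alpha=1.6))
E
```

```text
(no output)
```

View pics/k1.png

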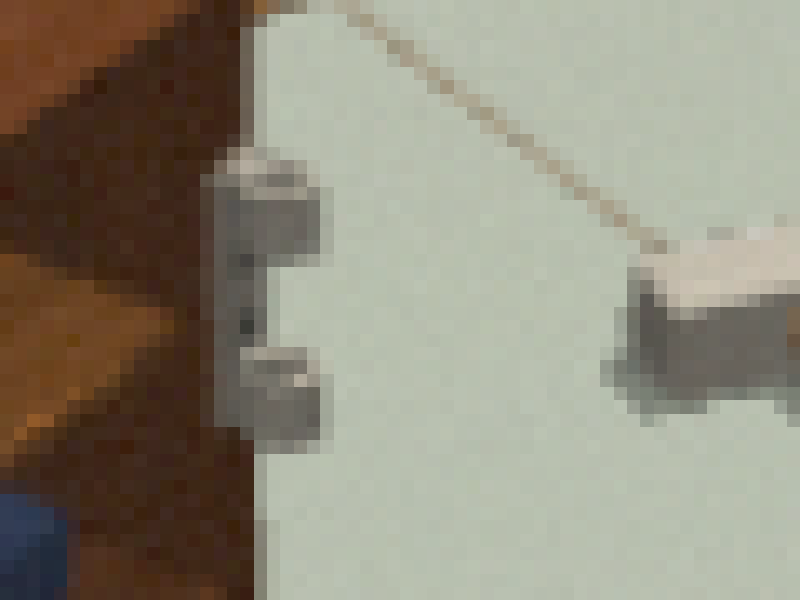

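View pics/k2.png

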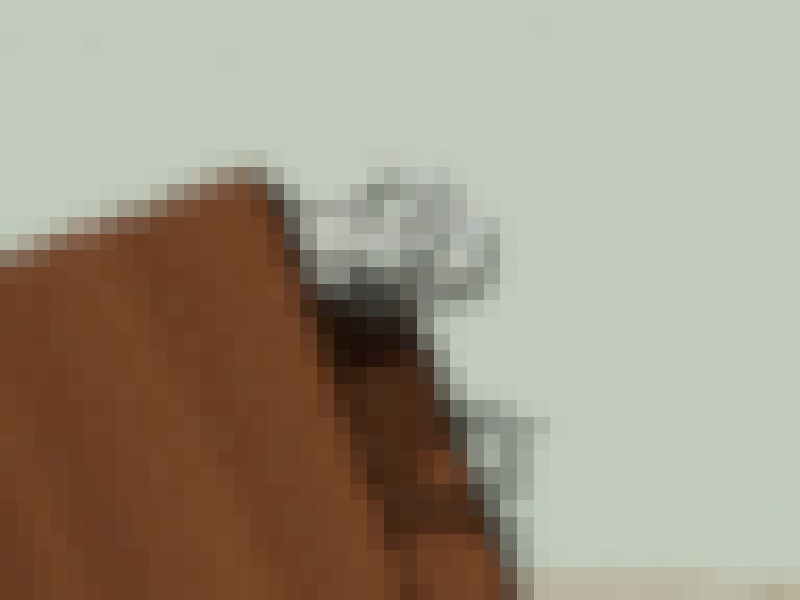

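The case hinge axis measures about (594.5, 242.5) and the case's x axis points at about 110.5°, with both views agreeing to 2 mm. The door grip point is about (464, -287, 120) at yaw ~0. First I'll turn the jaws to line up with world x.

```bash
python3 -m creep '[[0,0,0,1,50],[0,0,0,1,50],[0,0,0,1,50],[0,0,0,1,50],[0,0,0,1,50]]' 10; python3 -m creep '[[0,0,0,1,50],[0,0,0,1,50],[0,0,0,1,50],[0,0,0,1,50],[0,0,0,1,50]]'; python3 -m creep '[[0,0,0,1,50],[0,0,0,0.115,50],[0,0,0,0,50]]'
```

```text
t: 0.52
tool_pos: [257.1, 596.7, 291.6]
ee_rot: [0.451, 0.893, -0.001, 0.0]
wrist_force: [-0.2, 0.3, -0.6]
opening: 0.708
t: 0.93
tool_pos: [257.1, 596.7, 291.6]
ee_rot: [0.667, 0.745, -0.001, 0.0]
wrist_force: [0.5, 0.3, 0.0]
opening: 0.577
t: 1.18
tool_pos: [257.1, 596.8, 291.8]
ee_rot: [0.706, 0.708, -0.0, 0.0]
wrist_force: [0.4, -0.3, 0.3]
opening: 0.577
```

```bash
python3 -m creep '[[-1,1,0,0,50],[-1,1,0,0,50],[-1,1,0,0,50],[-1,1,0,0,50],[-1,1,0,0,50]]'; python3 -m creep '[[-1,1,0,0,50],[-1,1,0,0,50],[-1,1,0,0,50],[-1,0.28,0,0,50],[-1,0,0,0,50]]'; python3 -m creep '[[-1,0,0,0,50],[-1,0,0,0,50],[-1,0,0,0,50],[-1,0,0,0,50],[-1,0,0,0,50]]';python3 -m creep '[[-1,0,0,0,50],[-1,0,0,0,50],[-1,0,0,0,50],[-1,0,0,0,50],[-1,0,0,0,50]]';python3 -m creep '[[-1,0,0,0,50],[-1,0,0,0,50],[-1,0,0,0,50],[-1,0,0,0,50],[-1,0,0,0,50]]';python3 -m creep '[[-1,0,0,0,50],[-1,0,0,0,50],[-1,0,0,0,50],[-1,0,0,0,50],[-1,0,0,0,50]]';python3 -m creep '[[-1,0,0,0,50],[-1,0,0,0,50],[-1,0,0,0,50],[-0.4,0,0,0,50],[0,0,0,0,50]]'
```

```text
t: 1.6
tool_pos: [383.1, 470.6, 292.2]
ee_rot: [0.706, 0.708, -0.0, 0.0]
wrist_force: [0.6, -0.1, 0.3]
opening: 0.57
t: 2.02
tool_pos: [466.6, 344.3, 291.8]
ee_rot: [0.707, 0.707, -0.0, 0.001]
wrist_force: [-0.4, -0.2, 0.6]
opening: 0.579
t: 2.43
tool_pos: [464.0, 220.7, 292.2]
ee_rot: [0.706, 0.708, 0.0, -0.0]
wrist_force: [0.2, -0.0, 0.3]
opening: 0.576
t: 2.85
tool_pos: [464.0, 95.7, 292.3]
ee_rot: [0.706, 0.708, 0.0, 0.0]
wrist_force: [-0.0, -0.6, -0.4]
opening: 0.576
t: 3.27
tool_pos: [463.9, -29.3, 292.3]
ee_rot: [0.706, 0.708, 0.0, 0.0]
wrist_force: [1.1, 0.1, 0.6]
opening: 0.572
t: 3.68
tool_pos: [464.0, -154.2, 292.4]
ee_rot: [0.706, 0.708, 0.0, 0.0]
wrist_force: [-0.6, 0.1, 0.6]
opening: 0.574
t: 4.1
tool_pos: [463.3, -241.1, 292.4]
ee_rot: [0.708, 0.706, -0.001, 0.001]
wrist_force: [0.0, 0.1, 0.7]
opening: 0.574
```

```bash
python3 -m creep '[[-1,0,0,0,50],[-0.92,0,0,0,50],[0,0,0,0,50],[0,0,0,0,50]]'; python3 - <<'E'
from h import *
for n in("side","top"):
    cv2.imwrite(f"pics/{n}1.png",eyes.get_image(n)[:,:,::-1])
s=sensors.read_state();print(s["tool_pos"],s["ee_rot"])
a=cv2.imread("pics/side1.png")[230:410,290:450];b=cv2.imread("pics/top1.png")[210:345,380:540]
cv2.imwrite("pics/v1.png",np.hstack([cv2.resize(a,(400,450)),cv2.resize(b,(400,450))]))
E
```

```text
t: 4.43
tool_pos: [464.1, -286.0, 292.0]
ee_rot: [0.707, 0.707, -0.0, -0.0]
wrist_force: [-0.3, -0.4, -0.1]
opening: 0.574
[ 464.66902844 -284.31133526  291.96993768] [ 7.06169056e-01  7.08042865e-01  4.35388876e-04 -6.14030327e-04]
```

View pics/v1.png

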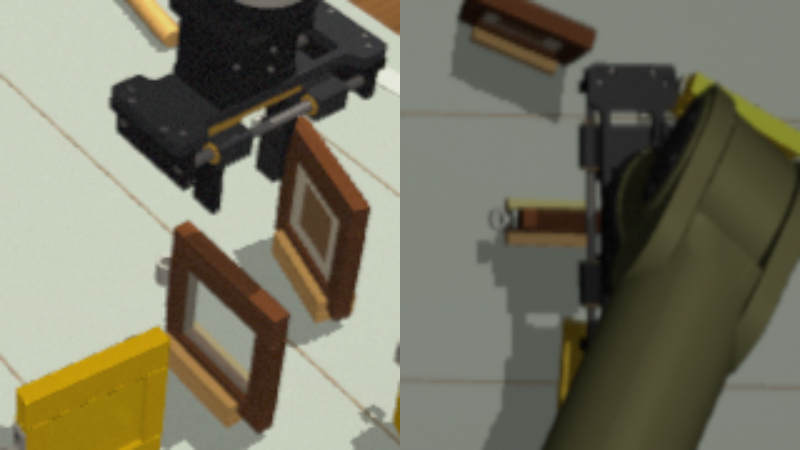

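The view shows the fingers straddling the door's line with the tool above the glazed door; the picture stands clear behind. Next I descend 121 mm.

```bash
python3 -m creep '[[0,0,1,0,50],[0,0,1,0,50],[0,0,1,0,50],[0,0,0.5,0,50],[0,0,0.5,0,50]]'; python3 -m creep '[[0,0,0.5,0,50],[0,0,0.34,0,50],[0,0,0,0,50],[0,0,0,0,50]]'; python3 - <<'E'
from h import *
for n in("side",):
    cv2.imwrite(f"pics/{n}2.png",eyes.get_image(n)[:,:,::-1])
a=cv2.imread("pics/side2.png")[270:410,290:450]
cv2.imwrite("pics/v2.png",cv2.resize(a,(640,560)))
E
```

```text
t: 4.95
tool_pos: [464.5, -284.3, 191.1]
ee_rot: [0.706, 0.708, 0.0, -0.001]
wrist_force: [-0.4, 0.6, 0.9]
opening: 0.568
t: 5.28
tool_pos: [464.4, -286.1, 171.4]
ee_rot: [0.707, 0.707, -0.0, 0.0]
wrist_force: [0.4, -0.2, -0.1]
opening: 0.575
```

View pics/v2.png

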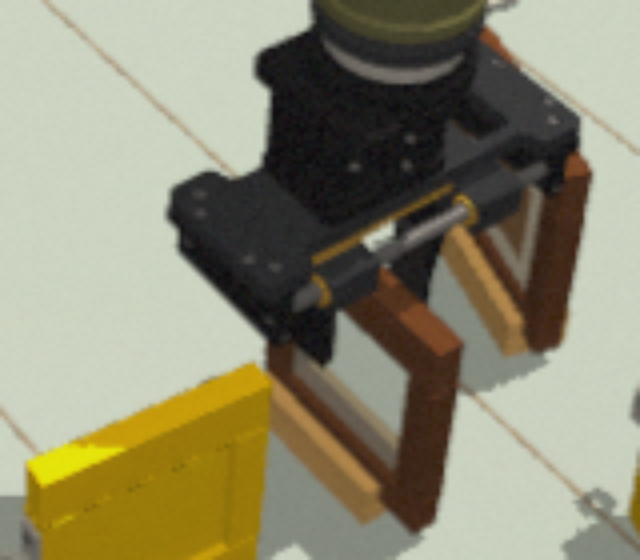

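The near finger is in front of the glazed door's top rail and the far one is behind it. I'll close with 30 N.

```bash
python3 -m creep '[[0,0,0,0,20],[0,0,0,0,10],[0,0,0,0,10],[0,0,0,0,10],[0,0,0,0,10]]' 15; python3 -m creep '[[0,0,0,0,10],[0,0,0,0,10],[0,0,0,0,10],[0,0,0,0,10]]' 30; python3 -m creep '[[0,0,-0.4,0,10],[0,0,-0.6,0,10],[0,0,-1,0,10],[0,0,-1,0,10],[0,0,0,0,10]]'
```

```text
t: 5.75
tool_pos: [464.4, -286.1, 171.5]
ee_rot: [0.707, 0.707, 0.0, 0.0]
wrist_force: [0.1, 0.0, -0.3]
opening: 0.285
t: 6.08
tool_pos: [464.3, -286.1, 171.3]
ee_rot: [0.707, 0.707, 0.0, 0.0]
wrist_force: [0.7, -0.3, 0.1]
opening: 0.183
t: 6.5
tool_pos: [466.0, -287.7, 251.2]
ee_rot: [0.707, 0.707, 0.002, 0.003]
wrist_force: [1.1, -1.7, -0.9]
opening: 0.182
```

Gripped: the opening is 15.9 mm, against a 16 mm door. I'll carry it to a stand-off in front of the case.

```bash
python3 -m creep '[[0,0,-0.2,0,10],[0.4,0.2,0,0,10],[0.8,0.4,0,0,10],[0.8,0.4,0,0,10],[0.8,0.4,0,0,10]]'; python3 -m creep '[[0.8,0.4,0,0,10],[0.8,0.4,0,0,10],[0.8,0.4,0,0,10],[0.8,0.4,0,0,10],[0.8,0.4,0,0,10]]';python3 -m creep '[[0.8,0.4,0,0,10],[0.8,0.4,0,0,10],[0.8,0.4,0,0,10],[0.8,0.4,0,0,10],[0.8,0.4,0,0,10]]';python3 -m creep '[[0.8,0.4,0,0,10],[0.8,0.4,0,0,10],[0.8,0.4,0,0,10],[0.8,0.3,0,0,10],[0.8,0,0,0,10]]'; python3 -m creep '[[0.6,0,0,0,10],[0.3,0,0,0,10],[0,0,0,-0.5,10],[0,0,0,-0.5,10],[0,0,0,-0.5,10]]'; python3 -m creep '[[0,0,0,-0.5,10],[0,0,0,-0.5,10],[0,0,0,-0.5,10],[0,0,0,-0.42,10],[0,0,0,0,10]]'
```

```text
t: 6.92
tool_pos: [499.0, -214.0, 249.8]
ee_rot: [0.707, 0.707, -0.0, -0.001]
wrist_force: [0.6, 0.4, -2.4]
opening: 0.185
t: 7.33
tool_pos: [548.9, -113.6, 249.6]
ee_rot: [0.707, 0.707, -0.001, -0.001]
wrist_force: [-0.2, 0.3, -2.4]
opening: 0.184
t: 7.75
tool_pos: [598.7, -13.7, 249.4]
ee_rot: [0.707, 0.707, -0.001, -0.001]
wrist_force: [0.6, -0.5, -2.0]
opening: 0.177
t: 8.17
tool_pos: [636.8, 86.3, 249.0]
ee_rot: [0.707, 0.707, -0.001, -0.001]
wrist_force: [0.1, -0.2, -2.1]
opening: 0.182
t: 8.58
tool_pos: [636.1, 106.2, 250.5]
ee_rot: [0.649, 0.761, -0.001, -0.0]
wrist_force: [0.1, 0.5, -1.7]
opening: 0.182
t: 9.0
tool_pos: [636.2, 105.8, 250.7]
ee_rot: [0.57, 0.822, -0.001, -0.0]
wrist_force: [0.8, 0.0, -1.6]
opening: 0.173
```

```bash
python3 - <<'E'
from h import *
for n in("side","top"):
    cv2.imwrite(f"pics/{n}3.png",eyes.get_image(n)[:,:,::-1])
s=sensors.read_state();print(s)
E
```

```text
{'t': 9.1, 'joints': array([-0.67287747,  0.36960064,  0.59897644,  1.53949447, -0.21286073,
        1.29923661,  0.30825095]), 'qd': array([-3.62303538e-03,  7.64416510e-04,  2.93301049e-03, -3.87261077e-03,
       -9.69913839e-04, -1.39737441e-03,  2.09529526e-05]), 'effort': array([ 3.27011745e-02, -4.59985471e+01,  6.94786415e+00, -3.09927142e+01,
       -4.28320665e-02,  6.79057371e-02,  4.73175198e-02]), 'tool_pos': array([636.35349749, 106.02501703, 250.84511591]), 'ee_rot': array([ 5.70654035e-01,  8.21190473e-01, -3.31259309e-04, -2.63642769e-04]), 'wrist_force': array([-0.14316226,  0.28406506, -1.78540388]), 'moment': array([-0.00884355,  0.02632887,  0.0472295 ]), 'opening': 0.18330045528311537}
```

View pics/side3.png

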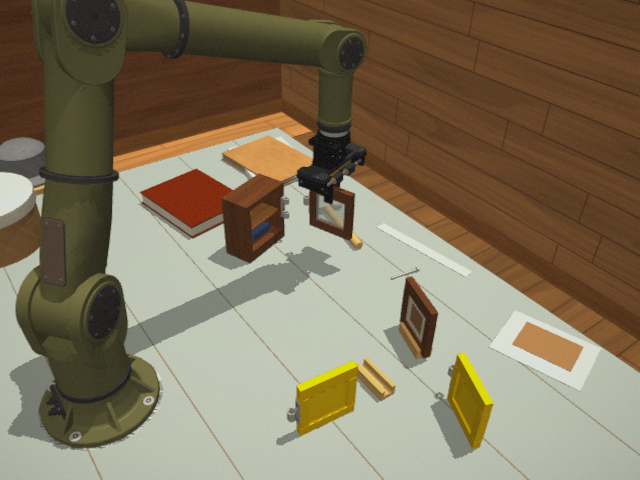

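View pics/top3.png

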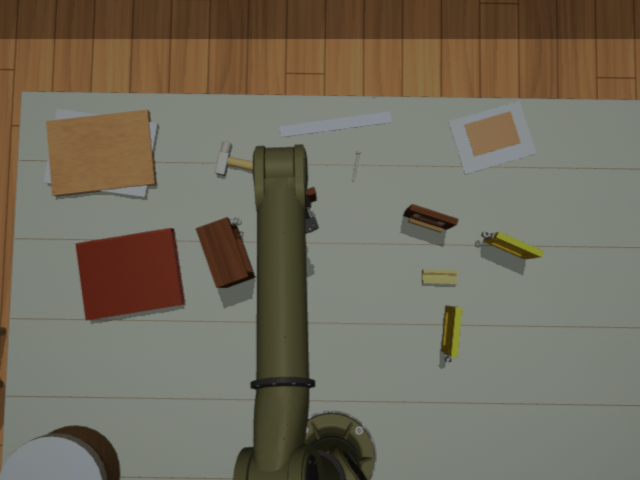

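The side view shows the door hanging upright, with its knuckle at (307,201) facing the case knuckles at (285,207). The top view is partly hidden by the forearm, but the case hinge is still visible. I'll zoom in.

```bash
python3 - <<'E'
import cv2
s=cv2.imread("pics/side3.png")
cv2.imwrite("pics/k3.png",cv2.resize(s[180:240,270:350],(800,600),interpolation=cv2.INTER_NEAREST))
E
```

```text
(no output)
```

View pics/k3.png

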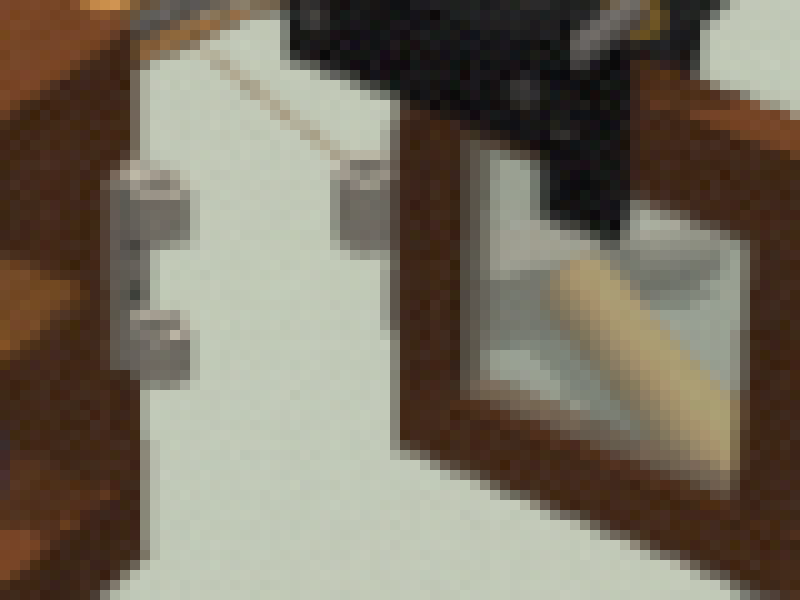

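```bash
cat > fit.py <<'E'
from h import *
th=np.radians(110.4);u=np.array([np.cos(th),np.sin(th),0]);w=np.array([np.sin(th),-np.cos(th),0])
def off(pxdoor,pxcase,hole0):
    "case hole (z=100) relative to door hole in (u,w): from side rays on known heights"
    a=onz("side",pxdoor,hole0[2]);b=onz("side",pxcase,100)
    d=b-a;return a,b,d@u,d@w
E
python3 - <<'E'
from fit import *
T=np.array([636.35,106.0,250.8]);hole=T+74*u+[0,0,-96]
print(hole,proj("side",hole),proj("side",[594.4,242.4,100]))
print(off((305.75,200.05),(285.7,207.1),hole))
d=np.array([594.4,242.4,100])-hole;print("nominal",d@u,d@w,d[2])
J=(proj("side",hole+u)-proj("side",hole),proj("side",hole+w)-proj("side",hole));print(J)
E
```

```text
[610.5556685  175.35886722 154.8       ] [305.44288719 199.45008692] [285.71545131 207.67023247]
(array([609.59320335, 172.62218228, 154.8       ]), array([595.86849757, 244.71850191, 100.        ]), np.float64(72.35863068825088), np.float64(12.266842201794583))
nominal 68.46786075184417 8.226247795510707 -54.80000000000001
(array([-0.32711901, -0.12422629]), array([ 0.22774523, -0.17338198]))
```

```bash
python3 -m creep '[[0.5,0.1,0.5,0,10],[0.5,0.1,0.6,0,10],[0.5,0.1,0.6,0,10],[0.3,0.1,0.49,0,10],[0,0,0,0,10]]';  python3 -m creep '[[0,0,0,0,10],[0,0,0,0,10]]'; python3 - <<'E'
from h import *
for n in("side","top"):
    im=np.mean([eyes.get_image(n).astype(float) for _ in range(3)],0)
    np.save(f"pics/{n}4.npy",im);cv2.imwrite(f"pics/{n}4.png",im[:,:,::-1])
s=sensors.read_state();print(s["tool_pos"],s["ee_rot"],s["wrist_force"],s["t"])
a=cv2.imread("pics/side4.png")[185:235,265:325];b=cv2.imread("pics/top4.png")[190:240,200:260]
cv2.imwrite("pics/v4.png",np.hstack([cv2.resize(a,(400,400*5//6),interpolation=0),cv2.convertScaleAbs(cv2.resize(b,(400,400*5//6),interpolation=0),alpha=1.5)]))
E
```

```text
t: 9.52
tool_pos: [627.7, 155.8, 192.3]
ee_rot: [0.568, 0.823, -0.002, -0.003]
wrist_force: [-1.2, 0.9, -2.7]
opening: 0.182
t: 9.68
tool_pos: [630.8, 151.3, 197.0]
ee_rot: [0.57, 0.821, -0.0, 0.001]
wrist_force: [-0.1, -0.6, -1.3]
opening: 0.184
[630.73142839 151.55600097 197.23512671] [5.70214323e-01 8.21495756e-01 4.76755608e-04 3.50172538e-04] [ 0.4011662  -0.01297657 -1.56562246] 9.9833[ WARN:0@5.356] global loadsave.cpp:1063 imwrite_ Unsupported depth image for selected encoder is fallbacked to CV_8U.
```

View pics/v4.png

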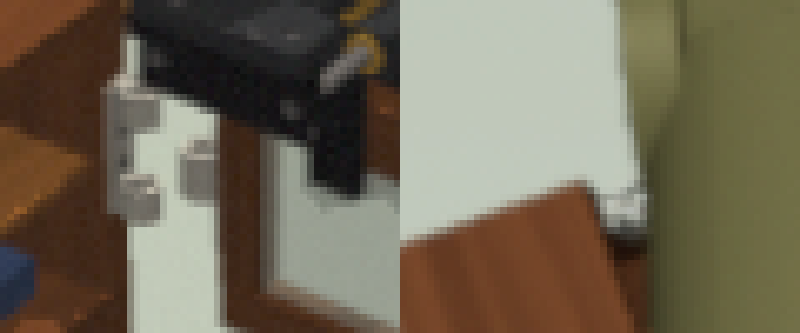

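```bash
python3 - <<'E'
from fit import *
im=np.load("pics/side4.npy").mean(2)
np.set_printoptions(linewidth=250)
print("cols",np.arange(281,300))
for r in range(194,222): print(r,im[r,281:300].round().astype(int))
E
```

```text
cols [281 282 283 284 285 286 287 288 289 290 291 292 293 294 295 296 297 298 299]
194 [ 43  45 101 172 140  60  48  57  42  32  18  25  22  22  21  19  20  21  21]
195 [ 43  58 114 169 136  57  22  27  25  19  19  22  19  21  19  18  19  21  20]
196 [ 61 113 161 158 116  59  18  22  25  23  23  16  25  21  19  22  22  26  20]
197 [104 147 178 171 132  76  38  30  25  21  19  20  22  23  24  17  19  23  19]
198 [110 115 151 134 113 106  96  78  66  46  26  20  17  23  20  21  21  20  20]
199 [ 93  92 131 147 146 145 156 135 138 121  88  68  44  27  23  20  24  19  21]
200 [ 93  90  94 100 105 104 104 115 172 191 179 152 115  82  53  30  19  20  22]
201 [ 91  89  97 106 107 107 104 116 172 192 193 192 192 171 127  92  57  25  21]
202 [ 92  90  95 104 107 106 104 114 171 192 193 193 193 193 192 183 119  45  25]
203 [ 89  86  91 103 107 106 110 120 174 192 193 193 193 193 192 179 117  48  39]
204 [ 90  82  73  98 120 129 147 159 184 193 192 192 192 191 192 174 110  44  39]
205 [ 88  84  84 111 173 193 193 192 193 194 192 194 183 177 178 165 106  45  42]
206 [ 90  92  96 114 173 192 192 
[... 578 characters left out ...]
172 193 171 124 102 107 104 100  76  51  41]
214 [ 88  95  96 102 122 115 104 103 169 193 188 151 118 113 112 107  80  50  40]
215 [ 90  94  99 104 107 107 105 102 168 193 193 189 168 151 149 139  97  51  45]
216 [ 83  90  96 104 106 106 103  99 169 194 194 194 193 194 194 179 118  54  42]
217 [ 50  46  81 106 109 105 106 112 171 194 193 195 193 192 193 181 119  51  40]
218 [ 45  39  52 122 132 126 139 163 187 194 193 194 192 192 193 183 121  53  41]
219 [ 40  41  42 163 193 192 195 192 194 193 193 192 193 193 193 184 123  53  38]
220 [ 41  41  42 163 193 193 193 193 193 194 193 194 194 194 193 184 123  52  44]
221 [ 45  42  45 163 194 193 194 192 193 194 194 193 193 193 194 185 124  55  41]
```

```bash
python3 - <<'E'
from fit import *
T=np.array([630.73,151.5,197.2]);h=T+74*u+[0,0,-96]
J=np.array([proj("side",h+10*e)-proj("side",h) for e in(u,w,np.array([0,0,1]))]).T/10
print(J,h)
for dz in(-2.5,-1.2,0):
    print(dz,np.linalg.solve(J[:,:2],np.array([-8.79,-2.7])-J[:,2]*dz))
d=np.array([594.4,242.4,100])-h;print("nominal",d@u,d@w,d[2])
print("top proj",proj("top",[594.4,242.4,130]),proj("top",[594.4,242.4,114]))
E
```

```text
[[-0.31032532  0.22330511 -0.00262928]
 [-0.12203729 -0.17059418 -0.32237816]] [604.9356685  220.85886722 101.2       ]
-2.5 [28.47617253  0.18048963]
-1.2 [27.30187478 -1.43611589]
0 [26.21790762 -2.92836715]
nominal 23.862555324014508 -2.366255576687449 -1.1999999999999886
top proj [235.15844915 219.56244939] [236.06338279 220.28948774]
```

Side view: case knuckles at column ~286, door knuckle at ~295, same level. Vision gives 27 mm still to go forward and the first measurement gave 24; the sideways shift is about -2 mm. I'll go in slowly.

```bash
python3 -m creep '[[0.1,-0.04,0.05,0,10],[0.2,-0.04,0,0,10],[0.2,0,0,0,10],[0.2,0,0,0,10],[0.1,0,0,0,10]]';  python3 -m creep '[[0,0,0,0,10],[0,0,0,0,10],[0,0,0,0,10]]'; python3 - <<'E'
from h import *
n="side"
im=np.mean([eyes.get_image(n).astype(float) for _ in range(3)],0)
np.save(f"pics/{n}5.npy",im);cv2.imwrite(f"pics/{n}5.png",im[:,:,::-1].astype(np.uint8))
s=sensors.read_state();print(s["tool_pos"],s["ee_rot"],s["wrist_force"],s["t"])
a=cv2.imread("pics/side5.png")[185:235,265:325]
cv2.imwrite("pics/v5.png",cv2.resize(a,(720,600),interpolation=0))
np.set_printoptions(linewidth=250)
g=im.mean(2)
print("cols",np.arange(281,300))
for r in range(198,222): print(r,g[r,281:300].round().astype(int))
E
```

```text
t: 10.4
tool_pos: [620.9, 171.9, 195.2]
ee_rot: [0.569, 0.822, 0.0, -0.0]
wrist_force: [0.7, 1.3, -2.8]
opening: 0.183
t: 10.65
tool_pos: [621.5, 169.9, 195.3]
ee_rot: [0.57, 0.822, -0.0, 0.0]
wrist_force: [-0.1, -0.5, -3.0]
opening: 0.183
[621.56898939 169.72791664 195.29501089] [ 5.70081922e-01  8.21587845e-01 -3.44758331e-05  1.16807849e-04] [ 0.5654214  -0.36445207 -2.26858918] 10.8
cols [281 282 283 284 285 286 287 288 289 290 291 292 293 294 295 296 297 298 299]
198 [112 114 124 101  70  45  27  18  19  19  18  19  21  22  21  20  22  19  36]
199 [ 90  92 129 147 134  96  58  50  42  27  21  18  19  18  22  22  21  19  49]
200 [ 92  90  94 101 104 106 103 104 104  66  25  26  24  22  21  19  23  23  33]
201 [ 92  90  94 104 108 106 104 115 166 121  38  28  23  20  22  22  24  26  15]
202 [ 92  90  95 105 107 107 104 115 138  99  43  37  37  33  29  30  25  23  23]
203 [ 89  86  91 103 106 106 105 118 140  99  41  38  39  43  41  44  49  41  34]
204 [ 88  81  71  96 110 109 112 134 141  95  41  37  40  45  44  47  76  77  76]
205 [ 90  85  85 105 118 106 102 110 101  69  42  39 
[... 640 characters left out ...]
119  88  48  40  39  43  42  41  76  86 114]
214 [ 86  95  96 100 112 109 100  89 148 115  47  39  40  43  40  39  74  85 115]
215 [ 88  93  95 104 108 108 101  93 147 116  49  41  40  40  41  38  74  87 115]
216 [ 83  89  97 104 107 107 102  92 149 114  49  41  39  42  43  38  75  85 114]
217 [ 51  47  81 107 109 105 104 104 152 114  48  41  41  43  43  41  74  87 115]
218 [ 42  38  52 122 132 127 130 159 171 115  46  40  39  42  42  37  74  86 114]
219 [ 42  39  41 162 192 193 192 192 178 115  49  40  39  41  43  37  75  85 115]
220 [ 41  41  44 163 193 193 193 193 180 117  45  39  40  41  43  39  74  87 114]
221 [ 39  43  43 164 192 192 192 193 192 130  51  39  40  43  41  40  75  88 113]
```

View pics/v5.png

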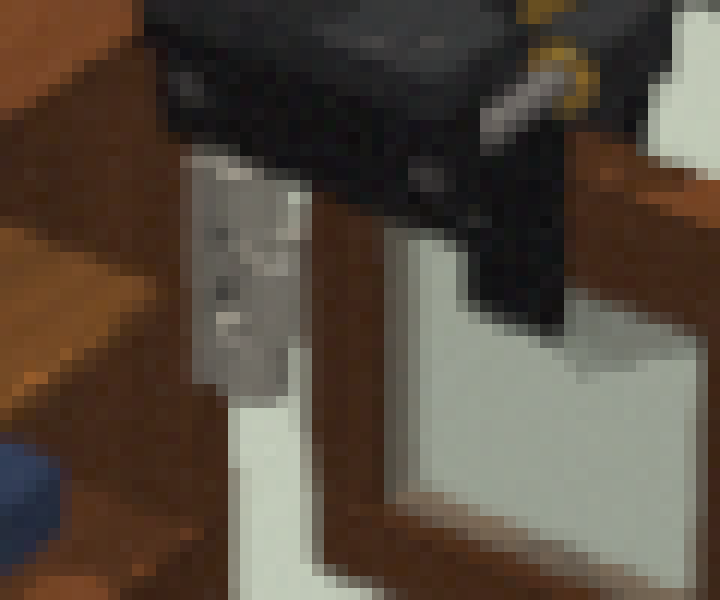

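The knuckle is entering the gap with no contact force. I'll creep on until it touches the leaf, for a forward reference.

```bash
python3 -m creep '[[0.08,0,0,0,10],[0.08,0,0,0,10],[0,0,0,0,10],[0,0,0,0,10]]'; python3 -m creep '[[0.04,0,0,0,10],[0,0,0,0,10],[0,0,0,0,10]]'; python3 -m creep '[[0.04,0,0,0,10],[0,0,0,0,10],[0,0,0,0,10]]'
```

```text
t: 11.13
tool_pos: [619.9, 174.2, 195.2]
ee_rot: [0.57, 0.822, 0.0, -0.0]
wrist_force: [0.1, 0.1, -1.6]
opening: 0.183
t: 11.38
tool_pos: [619.7, 174.9, 195.3]
ee_rot: [0.57, 0.822, 0.0, 0.0]
wrist_force: [0.1, -0.6, -2.3]
opening: 0.179
t: 11.63
tool_pos: [619.3, 175.8, 195.3]
ee_rot: [0.57, 0.822, 0.0, 0.0]
wrist_force: [0.3, -0.4, -2.9]
opening: 0.184
```

```bash
python3 -m creep '[[0.04,0,0,0,10],[0,0,0,0,10],[0,0,0,0,10]]'; python3 -m creep '[[0.04,0,0,0,10],[0,0,0,0,10],[0,0,0,0,10]]'
```

```text
t: 11.88
tool_pos: [619.0, 176.7, 195.3]
ee_rot: [0.57, 0.822, 0.0, 0.0]
wrist_force: [-0.5, -0.9, -2.0]
opening: 0.18
t: 12.13
tool_pos: [618.9, 176.9, 195.4]
ee_rot: [0.57, 0.822, -0.0, 0.0]
wrist_force: [0.9, -2.3, -1.8]
opening: 0.182
```

```bash
python3 -m creep '[[0.03,0,0,0,10],[0,0,0,0,10],[0,0,0,0,10]]'; python3 - <<'E'
from fit import *
from rig import sensors
s=sensors.read_state();f=s["wrist_force"];print(f@u,f@w,s["tool_pos"],s["tool_pos"]@u,s["tool_pos"]@w)
E
```

```text
t: 12.38
tool_pos: [618.9, 177.0, 195.6]
ee_rot: [0.57, 0.821, -0.0, 0.001]
wrist_force: [1.1, -3.8, 0.1]
opening: 0.182
-4.003553048575398 -0.27657309880694875 [618.89291235 176.97994786 195.56350199] -49.848651900470216 641.767442931416
```

Contact: -4 N along the approach at u = -49.9, which matches the visual estimate of the axis (-50.6) plus the 1 mm clearance. I'll back off 2 mm of command and measure the columns.

```bash
python3 -m creep '[[-0.08,0,0,0,10],[0,0,0,0,10],[0,0,0,0,10],[0,0,0,0,10]]'; python3 - <<'E'
from fit import *
n="side"
im=np.mean([eyes.get_image(n).astype(float) for _ in range(4)],0)
np.save(f"pics/{n}6.npy",im);cv2.imwrite(f"pics/{n}6.png",im[:,:,::-1].astype(np.uint8))
t=eyes.get_image("top");cv2.imwrite("pics/top6.png",t[:,:,::-1])
s=sensors.read_state();f=s["wrist_force"];print(f@u,f@w,s["tool_pos"],s["tool_pos"]@u,s["tool_pos"]@w,s["ee_rot"])
a=cv2.imread("pics/side6.png")[190:225,270:312];b=cv2.imread("pics/top6.png")[190:240,200:260]
cv2.imwrite("pics/v6.png",np.hstack([cv2.resize(a,(400,333),interpolation=0),cv2.resize(b,(400,333),interpolation=0)]))
np.set_printoptions(linewidth=250)
g=im.mean(2)
print("cols",np.arange(279,296))
for r in range(196,222): print(r,g[r,279:296].round().astype(int))
E
```

```text
t: 12.72
tool_pos: [619.0, 176.7, 195.3]
ee_rot: [0.57, 0.822, 0.0, -0.0]
wrist_force: [0.9, -3.2, -1.2]
opening: 0.179
-2.4078395197977605 0.6959044501591506 [619.04977656 176.7713564  195.29338627] -50.09883940172516 641.8417597761188 [ 5.69717372e-01  8.21840671e-01  1.56671053e-04 -5.68959934e-05]
cols [279 280 281 282 283 284 285 286 287 288 289 290 291 292 293 294 295]
196 [34 27 32 25 22 22 17 20 24 23 21 23 20 20 22 19 22]
197 [42 52 72 65 58 41 26 18 21 19 22 19 20 23 22 19 22]
198 [ 42  80 112 114 124 100  67  46  26  24  17  18  21  21  21  19  21]
199 [ 46  65  92  91 130 147 134  95  56  34  24  18  16  20  19  18  24]
200 [ 43  67  92  89  95 102 105 103  94  64  31  27  25  25  22  19  24]
201 [ 45  66  90  90  95 103 106 106  98  67  39  38  35  31  27  25  21]
202 [ 43  65  92  90  95 106 107 106  94  63  41  38  41  44  39  36  41]
203 [ 43  67  90  89  99 105 107 105  93  62  39  43  43  40  40  54  77]
204 [ 43  66  87  98 123 118 107 110  97  64  40  42  39  38  41  54  77]
205 [ 42  68  88 104 146 136 115 110 101  68  43  40  43  41  42  56  78]
206 [ 44  65  88
[... 467 characters left out ...]
2  72  42  40  40  43  41  56  80]
213 [ 42  56  88  94 110 111 110 106 112  80  41  40  41  40  42  56  79]
214 [ 42  55  88  94  97 101 111 109 104  73  43  42  40  44  40  55  79]
215 [ 42  55  88  95  98 105 107 108 103  73  42  40  40  39  40  52  79]
216 [ 45  55  85  89  95 105 106 106 104  71  42  39  43  44  42  46  76]
217 [ 43  46  52  45  83 105 109 107 104  72  41  41  40  42  41  46  77]
218 [ 43  43  43  40  51 122 133 127 118  81  40  43  41  42  40  48  76]
219 [ 44  46  42  41  42 163 192 192 166 101  42  38  37  44  41  44  76]
220 [ 42  45  39  42  41 163 192 193 180 115  41  44  43  44  40  47  76]
221 [ 43  45  43  43  43 162 193 193 192 126  41  40  42  42  40  47  76]
```

View pics/v6.png

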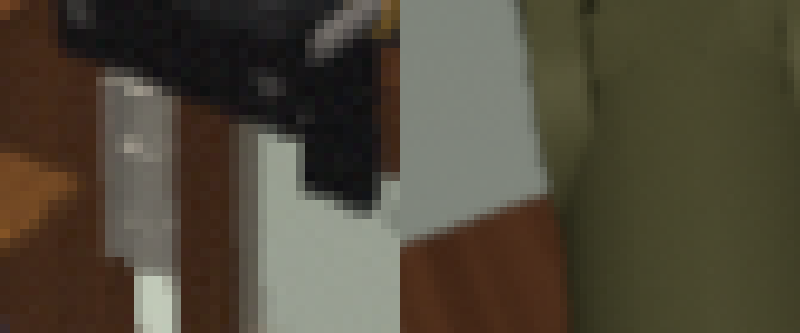

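```bash
python3 -m creep '[[-0.04,0,0,0,10],[0,0,0,0,10],[0,0,0,0,10],[0,0,0,0,10]]'; python3 - <<'E'
from fit import *
n="side"
im=np.mean([eyes.get_image(n).astype(float) for _ in range(3)],0)
np.save(f"pics/{n}7.npy",im)
s=sensors.read_state();f=s["wrist_force"];print(f@u,f@w,f[2],s["tool_pos"],s["tool_pos"]@u,s["tool_pos"]@w,s["ee_rot"],s["moment"])
np.set_printoptions(linewidth=250)
g=im.mean(2)
print("cols",np.arange(279,296))
for r in range(196,222): print(r,g[r,279:296].round().astype(int))
E
```

```text
t: 13.3
tool_pos: [619.1, 176.3, 195.0]
ee_rot: [0.57, 0.822, 0.0, -0.0]
wrist_force: [-1.7, -0.9, -2.3]
opening: 0.183
-0.12041597588783443 0.3076998082229006 -2.1319289412865947 [619.26370886 175.88162219 195.16122651] -51.00734207258285 641.7321381937351 [ 5.69686250e-01  8.21862237e-01  5.67223995e-05 -1.92326785e-04] [-0.05381293  0.00148622 -0.02672604]
cols [279 280 281 282 283 284 285 286 287 288 289 290 291 292 293 294 295]
196 [28 25 31 27 25 22 26 25 21 17 23 20 19 20 18 20 23]
197 [40 52 71 61 55 39 23 18 24 21 23 22 25 20 19 18 20]
198 [ 44  83 112 104 116  98  68  45  25  22  22  24  24  23  23  19  21]
199 [ 40  65  92  90 129 147 135  95  55  34  26  18  24  25  19  19  19]
200 [ 43  67  92  91  94 102 106 103  99  68  32  27  23  21  20  25  21]
201 [ 42  68  93  90  96 105 107 106 102  70  40  37  32  27  27  26  24]
202 [ 41  66  91  87  96 104 108 106  97  67  40  41  42  45  39  33  36]
203 [ 44  65  89  88 100 106 109 106  99  70  39  41  41  41  41  49  70]
204 [ 44  65  89  94 123 114 106 109 102  70  40  38  42  44  40  48  78]
205 [ 43  66  90 101 147 129 10
[... 526 characters left out ...]
2  71  44  43  42  44  40  48  76]
213 [ 44  56  89  93 108 119 112 106 113  79  36  41  40  43  41  44  77]
214 [ 43  55  88  93  96 103 111 107 103  75  43  41  41  43  41  46  77]
215 [ 45  55  88  95  97 102 107 107 103  72  45  42  42  41  42  49  77]
216 [ 44  54  85  89  96 104 106 107 104  74  43  41  40  41  42  46  75]
217 [ 45  43  52  45  81 105 109 105 103  74  44  41  41  46  39  47  77]
218 [ 43  46  44  41  47 122 134 125 120  85  42  38  43  44  39  46  77]
219 [ 43  45  40  41  44 162 192 193 171 108  45  37  41  43  36  45  75]
220 [ 44  40  41  42  44 163 193 192 188 126  46  40  41  41  44  47  76]
221 [ 44  45  42  44  44 162 191 193 193 132  54  42  43  45  45  46  77]
```

Free again at u = -51.0, about 1 mm short of the leaf. The columns suggest +0.5 mm sideways and the height needs +0.8 mm. I'll correct both and check that the door is upright.

```bash
python3 -m creep '[[0,0.02,-0.035,0,10],[0,0,0,0,10],[0,0,0,0,10],[0,0,0,0,10],[0,0,0,0,10]]'; python3 - <<'E'
from fit import *
n="side"
im=np.mean([eyes.get_image(n).astype(float) for _ in range(4)],0);g=im.mean(2)
cv2.imwrite("pics/side8.png",im[:,:,::-1].astype(np.uint8))
cv2.imwrite("pics/v8.png",cv2.resize(im[170:260,250:370,::-1].astype(np.uint8),(800,600),interpolation=cv2.INTER_CUBIC))
s=sensors.read_state();f=s["wrist_force"];print(f@u,f@w,f[2],s["tool_pos"],s["tool_pos"]@u,s["tool_pos"]@w,s["ee_rot"],s["t"])
def edge(g,r,lo,hi):
    row=g[r,lo:hi];b=193.;d=41.;return lo+np.sum((row-d)/(b-d))
g4=np.load("pics/side4.npy").mean(2)
e4=[edge(g4,r,293,300) for r in range(217,226)];e8=[edge(g,r,285,291) for r in range(221,230)]
print(np.round(e4,2),np.round(e8,2))
rr=np.arange(221,230);print("slope now",np.polyfit(rr,e8,1)[0],"before",np.polyfit(np.arange(217,226),e4,1)[0])
p=np.array([s["tool_pos"][0],s["tool_pos"][1],0])+60*u-8*w
a,b=proj(n,p+[0,0,40]),proj(n,p+[0,0,90]);print("vertical slope",(a-b)[0]/(a-b)[1],a,b)
E
```

```text
t: 13.87
tool_pos: [619.9, 175.7, 196.1]
ee_rot: [0.57, 0.822, 0.0, -0.0]
wrist_force: [-0.7, 0.6, -1.7]
opening: 0.179
0.31956029276775966 -0.11541072537891538 -1.2685688181827577 [619.88246698 175.71101366 196.13210391] -51.382932158972395 642.2526196683814 [ 5.69842630e-01  8.21753842e-01  7.94274416e-06 -3.82907073e-06] 14.0667
[297.48 297.53 297.54 297.58 297.58 297.7  297.9  297.93 297.9 ] [288.94 288.97 288.94 288.94 289.13 289.15 289.22 289.5  289.49]
slope now 0.07573099415204611 before 0.061415692007795446
vertical slope 0.015683351653141393 [287.85266768 229.12239044] [287.6078086  213.50971537]
```

View pics/v8.png

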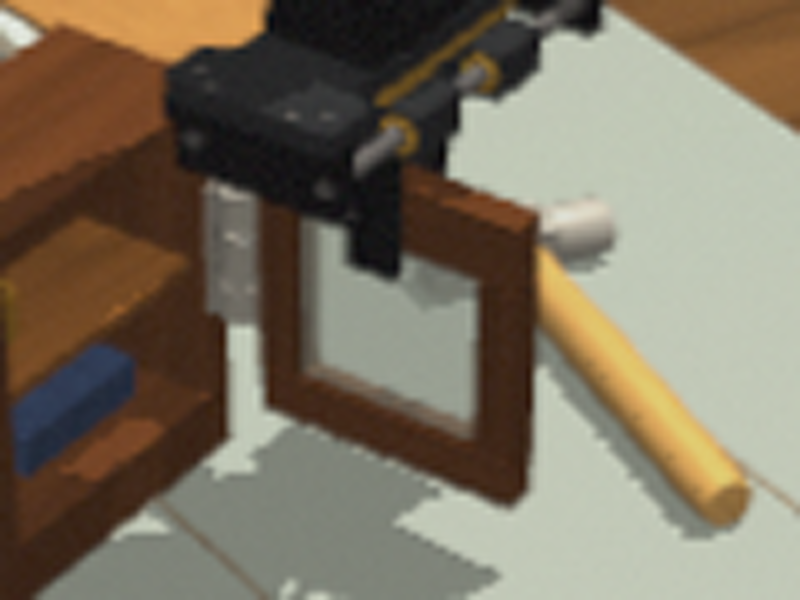

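The view shows the door's knuckle stacked between the case knuckles at (286,207). I'll measure the frame's edges over their full length to check for tilt.

```bash
python3 - <<'E'
from fit import *
def edges(g,rows,lo,hi,bright_left=True):
    out=[]
    for r in rows:
        row=g[r,lo:hi].astype(float);b,d=(row[0],row[-1]) if bright_left else (row[-1],row[0])
        fr=np.clip((row-d)/(b-d),0,1);out.append((lo+fr.sum()) if bright_left else (hi-fr.sum()))
    return np.array(out)
G={3:cv2.imread("pics/side3.png").astype(float).mean(2),4:np.load("pics/side4.npy").mean(2),8:cv2.imread("pics/side8.png").astype(float).mean(2)}
for k,rows,lo,hi in((3,range(207,224),306,313),(4,range(217,231),293,300),(8,range(221,231),285,291)):
    e=edges(G[k],rows,lo,hi);print(k,np.round(e,2),np.polyfit(list(rows),e,1)[0])
g=G[8]
print("case edge",np.round(edges(g,range(220,234),281,287,False),2))
print(g[205:246:4,320:336].round().astype(int))
for r in range(218,244,3): print(r,g[r,284:296].round().astype(int))
E
```

```text
3 [309.06 309.03 309.04 309.17 309.03 309.11 309.5  309.56 309.52 309.61
 309.58 309.56 309.6  309.57 309.51 309.52 309.54] 0.03903486378766542
4 [297.52 297.56 297.59 297.5  297.58 297.67 297.89 297.89 297.89 297.91
 297.95 298.14 298.15 298.12] 0.05463309696659777
8 [288.97 288.97 288.99 289.1  289.3  289.32 289.39 289.61 289.61 289.61] 0.08629205557507216
case edge [284.19 284.2  284.18 284.22 284.5  284.49 284.5  284.5  284.51 284.52
 284.44 284.39 284.45 284.5 ]
[[ 42  44  45  45  43  44  42  42  45  41  71 100 104 119 141 147]
 [ 44  44  44  44  42  41  44  42  40  41  91 159 172 143 111 112]
 [113  78  40  38  36  40  45  39  37  39  79 144 166 172 173 176]
 [154 102  43  40  36  44  43  41  40  40  56  93 116 134 150 164]
 [135  84  37  39  39  41  41  40  40  40  89 120 111  93  95 114]
 [136  87  40  36  40  43  41  39  40  36 136 183 153 127 127 109]
 [136  85  41  40  41  41  41  37  40  38 161 192 193 193 160 131]
 [ 95  61  41  39  41  42  42  38  38  69 165 192 193 193 192 193]
 [ 47  44  44  41  41  44  40  39  41  76 166 192 191 193 193 193]
 [ 45  46  46  44  43  45  42  43  40 130 180 193 192 192 193 192]
 [194 193 172 130  91  79  69 116 175 192 192 192 192 193 193 192]]
218 [122 133 127 129  99  55  39  40  42  41  39  63]
221 [162 192 191 191 149  79  39  40  43  45  37  63]
224 [131 181 193 193 151  84  40  40  44  43  39  63]
227 [130 180 192 193 171 106  43  43  42  43  44  51]
230 [130 180 192 192 193 130  54  43  43  42  44  43]
233 [129 180 193 193 192 192 192 191 186 160 112  78]
236 [170 193 192 192 186 183 150 126 126 126 125 127]
239 [193 191 193 193 154 126 126 126 127 126 126 126]
242 [127 126 127 127 126 126 127 127 126 128 126 126]
```

```bash
python3 - <<'E'
import cv2,numpy as np
a=cv2.imread("pics/side3.png")[180:245,290:360];b=cv2.imread("pics/side8.png")[190:255,275:345]
cv2.imwrite("pics/cmp.png",np.hstack([cv2.resize(x,(400,371),interpolation=0) for x in(a,b)]))
E
```

```text
(no output)
```

View pics/cmp.png

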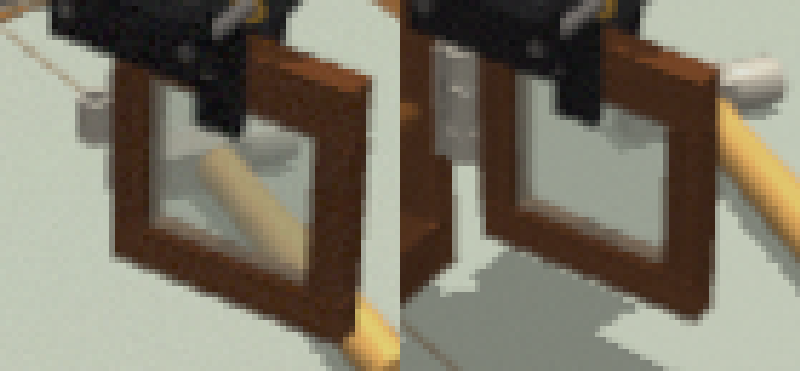

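```bash
python3 - <<'E'
import cv2,numpy as np
np.set_printoptions(linewidth=200)
g=cv2.imread("pics/side8.png").astype(float).mean(2);g7=np.load("pics/side7.npy").mean(2);g4=np.load("pics/side4.npy").mean(2)
for r in range(202,220): print(r,g4[r,281:290].round().astype(int),g7[r,281:290].round().astype(int),g[r,281:290].round().astype(int), g4[r,290:299].round().astype(int))
E
```

```text
202 [ 92  90  95 104 107 106 104 114 171] [ 91  87  96 104 108 106  97  67  40] [ 92  90  95 104 106 105 104  79  49] [192 193 193 193 193 192 183 119  45]
203 [ 89  86  91 103 107 106 110 120 174] [ 89  88 100 106 109 106  99  70  39] [ 89  86  96 104 108 105 103  77  47] [192 193 193 193 193 192 179 117  48]
204 [ 90  82  73  98 120 129 147 159 184] [ 89  94 123 114 106 109 102  70  40] [ 89  79  98 113 112 112 104  77  48] [193 192 192 192 191 192 174 110  44]
205 [ 88  84  84 111 173 193 193 192 193] [ 90 101 147 129 107 108 100  70  43] [ 88  79 104 144 137 117 112  83  47] [194 192 194 183 177 178 165 106  45]
206 [ 90  92  96 114 173 192 192 194 192] [ 88  87 103 120 125 123 104  66  43] [ 90  85  91  98 120 131 111  76  48] [192 189 194 167 127 114 128  91  44]
207 [ 89  91  92 114 173 192 194 194 194] [ 90  89  98 103 106 106 102  71  42] [ 87  85  93 100 105 106 102  78  46] [193 174 174 144 118 118 117  82  47]
208 [ 88  90  76 106 174 194 192 192 193] [ 89  90  97 105 104 104 101  68  43] [ 88  90  92 101 105 103 101  76  48] [192 168 135 149 156 161 149  98  46]
209 [ 88
[... 1007 characters left out ...]
 [ 88  95  96 103 106 107 102  83  54] [193 193 189 168 151 149 139  97  51]
216 [ 83  90  96 104 106 106 103  99 169] [ 85  89  96 104 106 107 104  74  43] [ 84  87  96 104 107 106 103  83  55] [194 194 194 193 194 194 179 118  54]
217 [ 50  46  81 106 109 105 106 112 171] [ 52  45  81 105 109 105 103  74  44] [ 51  46  82 105 107 106 104  85  55] [194 193 195 193 192 193 181 119  51]
218 [ 45  39  52 122 132 126 139 163 187] [ 44  41  47 122 134 125 120  85  42] [ 39  39  51 122 133 127 129  99  55] [194 193 194 192 192 193 183 121  53]
219 [ 40  41  42 163 193 192 195 192 194] [ 40  41  44 162 192 193 171 108  45] [ 41  41  43 161 192 193 192 135  60] [193 193 192 193 193 193 184 123  53]
```

The rims show the door knuckle sitting about 2–2.5 mm low in the gap: its lip is at row ~206.4 where 205.7 is wanted. A tilt of 1–1.5° explains the drop. I'll raise it 2.2 mm and firm up the grip.

```bash
python3 -m creep '[[0,0,-0.045,0,10],[0,0,-0.045,0,10],[0,0,0,0,10],[0,0,0,0,10],[0,0,0,0,10]]' 45; python3 - <<'E'
from fit import *
n="side"
im=np.mean([eyes.get_image(n).astype(float) for _ in range(4)],0);g=im.mean(2)
np.save("pics/side9.npy",im)
s=sensors.read_state();f=s["wrist_force"];print(f@u,f@w,f[2],s["tool_pos"],s["tool_pos"]@u,s["tool_pos"]@w,s["ee_rot"],s["t"])
g4=np.load("pics/side4.npy").mean(2)
for r in range(200,222): print(r,g4[r,281:290].round().astype(int),g[r,281:291].round().astype(int))
for r in range(221,231): print(r,g[r,284:293].round().astype(int))
E
```

```text
t: 14.48
tool_pos: [619.9, 175.7, 198.5]
ee_rot: [0.57, 0.822, 0.0, 0.0]
wrist_force: [0.3, -0.4, -1.7]
opening: 0.18
-0.8132063867512104 0.7372824072044094 -1.4757758662854932 [619.87627844 175.70094212 198.35234916] -51.390214873641305 642.2433086087195 [5.69839451e-01 8.21756046e-01 5.35396935e-06 5.71739376e-06] 14.6833
200 [ 93  90  94 100 105 104 104 115 172] [ 92  87  95 102 106 104 103  81  48  36]
201 [ 91  89  97 106 107 107 104 116 172] [ 92  89  95 103 108 106 104  79  47  39]
202 [ 92  90  95 104 107 106 104 114 171] [ 92  90  95 105 107 105 103  77  49  41]
203 [ 89  86  91 103 107 106 110 120 174] [ 90  87  97 108 108 105 103  77  50  39]
204 [ 90  82  73  98 120 129 147 159 184] [ 90  80 107 123 116 120 112  80  49  41]
205 [ 88  84  84 111 173 193 193 192 193] [ 89  80  86 107 122 149 124  77  50  40]
206 [ 90  92  96 114 173 192 192 194 192] [ 89  85  91 102 106 105 101  75  47  39]
207 [ 89  91  92 114 173 192 194 194 194] [ 89  85  91 102 106 106 101  76  46  39]
208 [ 88  90  76 106 174 194 192 192 193] [ 88  90  93 100 106 106 101  77  47  41]
209 [ 88  84  65 1
[... 793 characters left out ...]
121 133 126 129 101  58  41]
219 [ 40  41  42 163 193 192 195 192 194] [ 41  40  43 162 193 192 192 141  69  40]
220 [ 41  41  42 163 193 193 193 193 193] [ 42  42  44 162 192 192 193 150  80  41]
221 [ 45  42  45 163 194 193 194 192 193] [ 42  43  41 163 193 192 192 151  80  41]
221 [163 193 192 192 151  80  41  41  43]
222 [162 192 193 191 149  82  42  40  43]
223 [157 190 193 193 153  85  40  40  40]
224 [132 181 192 192 167 102  46  43  44]
225 [133 181 192 192 167 101  44  44  46]
226 [131 182 192 191 167 100  43  44  44]
227 [131 180 192 193 170 105  44  44  44]
228 [130 181 192 192 187 121  40  41  42]
229 [131 180 193 192 193 130  49  45  44]
230 [132 181 192 194 194 147  91  62  49]
```

The lip is now at row ~205.7, centred in the gap, and the axis column is 286.1 against 286.2 for the case. One last 0.4 mm trim, then settle and check.

```bash
python3 -m creep '[[0.015,0.015,0,0,10],[0,0,0,0,10],[0,0,0,0,10],[0,0,0,0,10],[0,0,0,0,10]]'; python3 -m creep '[[0,0,0,0,10],[0,0,0,0,10],[0,0,0,0,10],[0,0,0,0,10],[0,0,0,0,10]]'; python3 - <<'E'
from fit import *
n="side"
im=np.mean([eyes.get_image(n).astype(float) for _ in range(4)],0);g=im.mean(2)
cv2.imwrite("pics/side10.png",im[:,:,::-1].astype(np.uint8))
cv2.imwrite("pics/v10.png",cv2.resize(im[190:235,265:325,::-1].astype(np.uint8),(800,600),interpolation=0))
s=sensors.read_state();f=s["wrist_force"];print(f@u,f@w,f[2],s["tool_pos"],s["tool_pos"]@u,s["tool_pos"]@w,np.abs(s["qd"]).max(),s["t"])
for r in list(range(203,214))+list(range(219,225)): print(r,g[r,281:291].round().astype(int))
E
```

```text
t: 15.1
tool_pos: [620.1, 176.2, 198.4]
ee_rot: [0.57, 0.822, 0.0, 0.0]
wrist_force: [-0.8, 0.3, -0.8]
opening: 0.18
t: 15.52
tool_pos: [620.1, 176.2, 198.4]
ee_rot: [0.57, 0.822, 0.0, 0.0]
wrist_force: [-0.6, 0.4, -1.8]
opening: 0.178
0.3729277405840987 0.07109781181611134 -2.3245255275078125 [620.1195488  176.22350292 198.43233011] -50.98522529823902 642.6534716241969 0.0031174250287654567 15.7167
203 [ 89  94 102 107 109 107 103  77  46  43]
204 [ 90  81 107 123 115 115 108  77  49  37]
205 [ 88  80  85 105 118 130 112  76  48  39]
206 [ 88  86  91 102 105 104 101  77  48  40]
207 [ 88  85  91 101 105 105 102  76  48  39]
208 [ 88  85  91 101 105 106 102  76  49  42]
209 [ 86  85  90 101 105 104 101  75  48  39]
210 [ 84  83  92 102 104 105  99  76  48  40]
211 [ 85  91 104 105 103 103  98  75  51  39]
212 [ 85  93 119 108 103 102 100  82  55  44]
213 [ 88  93 110 118 112 114 118  94  55  39]
219 [ 39  38  42 161 192 192 191 141  70  41]
220 [ 39  39  41 162 193 194 193 150  79  42]
221 [ 42  41  43 162 192 193 192 149  81  42]
222 [ 40  44  47 163 192 192 192 150  80  43]
223 [ 38  41  41 158 191 194 193 153  84  40]
224 [ 43  41  43 131 180 193 193 167 101  45]
```

View pics/v10.png

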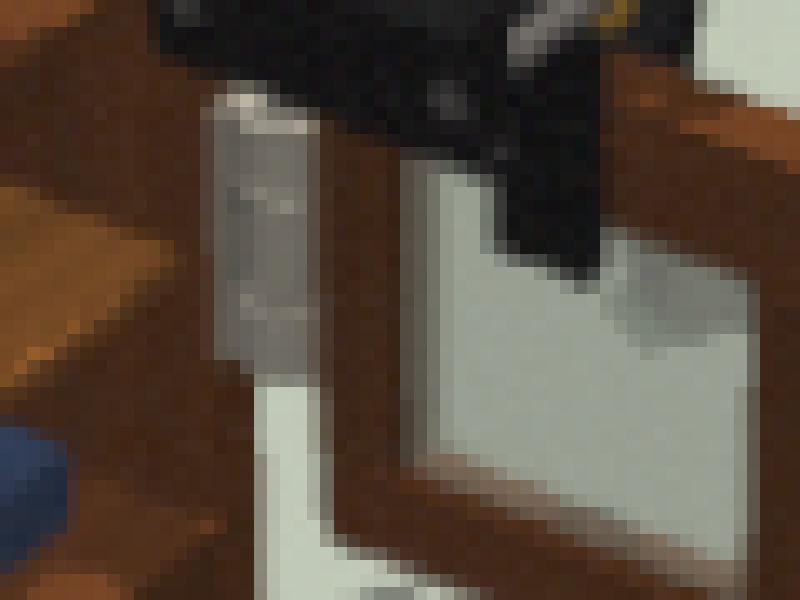

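The final view shows the door knuckle centred between the case knuckles, with lips at rows 205.5 and 213. Only the door's own weight acts on the wrist and the arm is at rest, so I'm handing the job in.

```bash
python3 -c "
from rig import ticket
print(ticket.close_job())"
```

```text
the job is handed in; nothing more can be done
None
```

I gripped the glazed door by its top rail, lifted it out of the rest and slid its knuckle level into the gap between the case's two knuckles. I handed the job in at about 15.7 s with the door still held at 45 N. The picture, pin, hammer and album were not touched.

**Last checks that agreed**
- **Contact:** side forces were under 1 N, and the only steady load was about 2 N of door weight. The arm was at rest.
- **Forward position:** I touched the leaf with about 4 N to find it, then backed off about 1 mm, which puts the knuckle on the hinge axis.
- **Sideways position:** the knuckle lines up with the case hinge within about 0.1 to 0.2 pixel, or 0.5 to 1 mm.
- **Height:** the clearance above the knuckle is about 2.4 mm, against 3 mm nominal.

**Doubts and disagreements**
- **Tilt:** the door frame leaned about 1 to 1.5° from vertical in the grip. I could not correct this, because the moves only turn about the vertical tool axis. The tilt had lowered the knuckle by about 2 to 2.5 mm, so I raised it to make up for that.
- **Position estimates:** the first two-view estimate of the hinge axis was 2 to 3 mm off the touch measurement along the approach, so I used the touch and the side-view comparison.
- **Unconfirmed view:** the forearm hid the hinge from the top camera at the end. The final alignment rests on the side camera and the touch alone.

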